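# Release a tube stub from a push-in air fitting

### The arm

A 6-joint arm with a two-finger parallel gripper is mounted at the origin on a cart in front of the work surface, level with it; the furniture and walls round the work are solid. World frame = base frame: x ahead of the robot, y to its left, z up, the work surface at z = 0. Lengths are in m, angles in rad, forces in N, time in s.
With the tool pointing down it reaches from about 0.3 to 0.875 m from the base axis. Payload 6.4 kg.
Tool frame: the origin (TCP) lies between the finger pads; the fingertips stand 25 mm ahead of it and the grasp point (between the pads) lies 6 mm ahead of it; y points along the fingers, x is the direction in which the jaws open and shut, and the axes are right-handed (so a half turn about y gives the same grasp; the last joint's range is limited). The gripper opens to 85 mm and grips with 20 to 120 N. Pads are 22 mm wide; open, the fingers measure 114 mm over their backs; the gripper's body (76 mm by 85 mm) begins 54 mm behind the grasp point. The pads swing forward as they close: fully open they stand 13 mm farther back than shut.
Start: joints at [0.948, 0.181, 1.607, -0, 1.354, -0.206], TCP at [0.233, 0.526, 0.256] pointing down, gripper open.
Joint ranges: [-2.99, 2.99], [-0.89, 2.07], [0.3, 2.58], [-1.14, 4.28], [0, 2.63], [-3.12, 3.12]. Speed limits (rad/s): [2.57, 2.57, 3.01, 3.14, 3.14, 3.14].

### API

Orientations are given as a unit quaternion [w, x, y, z].
In Python, from bench import ctrl, vision, ticket, find_in, regions_of, pinpoint gives the robot as it stands.
- The arm moves only by the tool apply_moves, never from a script. Its argument "increments" is a list of rows, each an object of numbers: "x", "y", "z": the shift along the tool's x, y, z in cm; "ax", "ay", "az": the turn, a rotation vector about the tool's x, y, z in rad; "grip": the closure, from 0 (fully open) to 1 (shut). A call has 1 to 12 rows; each row is the pose to reach, as a shift and turn from the pose measured when the call began, along the tool's axes at that moment; what a row does not reach only later rows make up. A row lasts 1/8 s, in which the tool goes at most 62.5 mm and 10.7 degrees, less where a joint would pass 70% of its speed; a pose out of reach is approached as far as the arm can. A call with a gripper value outside its range is refused whole. The fingers move at their own pace and stop on an object; the grip force is fixed at half the most. Time passes only in rows, so rows that repeat a pose let the fingers close. It gives the time, the measured TCP pose, the force and the opening at its end, in the units of the state.
- ctrl.get_obs(): the state, without advancing time (a new reading comes with each control period).
- vision.camera(name): name is "scene" or "top" or "wrist"; returns the picture (420x560x3 uint8, red, green, blue); there is no depth.
- vision.camera_params(name): a dict with "intrinsics" (3x3 intrinsics, pixels), "R" (3x3) and "t" (3): a world point X has camera coordinates R X + t. Camera axes: x right, y down, z forward; pixel columns grow to the right and rows downward; lengths in m; the calibration is good to about 2 mm. A picture is of the moment at which its call begins: read the wrist's pose just before it. camera_params takes no time and is no camera call; for the wrist camera it gives the pose at the moment of the call.
- ticket.hand_in(): hands the job in, once; it reports no verdict.
Trained networks look in the newest picture that a camera, given by its name, has taken for a name from the list of things; names that differ only in an ending like _2 or _b are one class to them, and where a whole thing is asked for, a point or a joint stands for the part that bears it (a point fixed in the world has none). Each returns a list of dicts, best first, with "p" (0 to 1); they miss things now and then, are a little off and sometimes report something else, mostly with a low value. They report only what shows in the picture. A call takes as long as a camera call. They do not tell look-alikes from the thing itself.
- find_in(camera, query): "rect" ([centre column, centre row, width, height] in pixels, round what is visible of it).
- regions_of(camera, query): "mask" (420x560 bool, what is visible of it) and "rect" ([centre column, centre row, width, height] in pixels, round what is visible of it).
- pinpoint(camera, query): "xy" ([column, row] in pixels: a listed point, or the origin of a listed thing).
The state is a dict: "time_s": time; "q": joint angles; "dq": joint speeds; "joint_efforts": joint torques, N m; "eef_pos": TCP position; "eef_rot": TCP orientation; "wrist_force": force on the tool from outside, world axes, zero at the start; "torque": the same for the moment, N m; "opening": opening from 0.0 (shut) to 1.0 (fully open).
Only numpy, scipy, OpenCV 4.12 (cv2) and the standard library are available. Lean on these libraries where they do the work, as an engineer would, in place of code of your own. Each camera call takes 0.05 s, during which the arm holds its last target.

### The job

The air fitting with the orange-capped tube stub is needed for the tester's grips. Press that fitting's black winged release collar down until the stub pops up, pull the stub straight out and put it foot first into the white pot, leaving the pot upright and the blue-capped stub where it is.

Things in the scene. Friction and masses are not known exactly. Their poses are not given: they have to be found in the camera images.
- fitting_orange: Fixed upright air fitting holding the orange-capped stub. Origin on the bore axis at worktop level, z up. Block 48x48 mm, 46 tall, base plate 74x60. On top a black release collar: ring 41 mm wide with two flat wings, 26 mm wide, out to 58 mm from the axis along +x and -x, top at z 64 mm. Collar slides down 10 mm on a spring (5.6 to 9.6 N, either wing) and springs back; it frees the stub at 5 mm.
- stub_orange: White rigid tube, 20 mm diameter, 86 mm long, 50 g, with an orange cap on top (26 mm diameter, 62 to 86 mm above the foot). Origin: centre of the foot's underside; z towards the cap. Locked: origin 8 mm above the worktop, cap top at 94 mm. Hold the collar pressed half a second: an ejector lifts the stub 20 mm and it stays up, loose in the bore, ready to be pulled straight up.
- stub_blue: The same kind of stub with a blue cap, locked in a second, identical fitting that stands beside the first; it must stay there. Origin: centre of its foot's underside; z towards the cap.
- pot: Loose white open pot, 60 mm tall, 80 mm outer and 74 mm inner diameter at the rim, 68 mm inside at the floor, floor 4 mm thick, 0.4 kg. Origin: centre of its underside; z up.
Not all that is in view belongs to the job. What is shaped like the stub_orange but pink, turquoise or yellow is not meant.

How it is judged:
On the way:
1. the collar has let go: the orange-capped stub has risen at least 12 mm, still in its fitting (z of stub_orange in the frame of fitting_orange above 0.02 m and horizontal distance between stub_orange and fitting_orange below 0.015 m), for 0.2 s.
At the end, for the whole second after the job is handed in: The orange-capped stub is at rest in the pot with its foot on the floor of the pot (foot within 40 mm of the pot's axis and under 30 mm above its underside), the pot stands upright on the worktop (within 10 degrees), and the blue-capped stub is still locked in its fitting (moved less than 10 mm) (horizontal distance between stub_orange and pot below 0.04 m and z of stub_orange in the frame of pot below 0.03 m and linear speed of stub_orange below 0.03 m/s and angle between pot's own z axis and vertical below 0.17 rad and height (world z) of pot below 0.01 m and distance of stub_blue from where it was at the start of the episode below 0.01 m); the robot touches nothing.
It fails at once if the blue-capped stub is released or moved more than 10 mm (distance of stub_blue from where it was at the start of the episode above 0.01 m).
It also fails if it takes over 61 s, if anything falls off the work surface, if the arm or the gripper's body presses on something with over 40 N, if the wrist force passes 120 N, or if a joint passes its speed limit or range.

## Working session

There is one attempt and no reset: what is moved stays moved. The work goes in short steps, Python scripts to look and compute and a tool call to move; the robot and the scene stay as the last step left them, time stands still between calls to the robot, and variables do not carry over. Pictures are saved under pics/ and viewed, and the job is handed in when it is done.

Besides the shell and the picture viewer there is one more tool, called after "Call:" as name(argument=value, ...) on one line, values as JSON. apply_moves: Moves the arm, as the interface text tells. Its arguments: {"type":"object","properties":{"increments":{"type":"array","items":{"type":"object","properties":{"x":{"type":"number"},"y":{"type":"number"},"z":{"type":"number"},"ax":{"type":"number"},"ay":{"type":"number"},"az":{"type":"number"},"grip":{"type":"number"}}}}},"required":["increments"]}

```bash
mkdir -p pics; ls; python3 - <<'E'
from bench import ctrl, vision
import cv2
o=ctrl.get_obs(); print(o)
for n in ["scene","top"]:
    im=vision.camera(n); cv2.imwrite(f"pics/{n}0.png",im[:,:,::-1])
    print(vision.camera_params(n))
E
```

```text
pics
{'time_s': 0.0, 'q': array([ 9.47698514e-01,  1.81571196e-01,  1.60797243e+00,  1.53887079e-05,
        1.35378819e+00, -2.06297970e-01]), 'dq': array([ 7.87781450e-04, -3.95235953e-05,  2.59111551e-04,  1.15622405e-03,
        2.11839403e-04, -4.65294408e-04]), 'joint_efforts': array([ 2.14676824e-03, -4.44848049e+01, -3.51350176e+01,  1.41867285e-04,
        8.70140648e-03, -3.17823412e-05]), 'eef_pos': array([0.23246756, 0.52537662, 0.25538434]), 'eef_rot': array([-0.59241158,  0.59284718,  0.38515808, -0.38630817]), 'wrist_force': array([-0.15437562, -1.0458013 ,  0.29559051]), 'torque': array([-0.02650391,  0.00446487, -0.01212517]), 'opening': 0.9995973695412145}
{'intrinsics': array([[520.39782301,   0.        , 279.28178175],
       [  0.        , 520.39782301, 206.30220151],
       [  0.        ,   0.        ,   1.        ]]), 'R': array([[ 6.59289997e-01, -7.51888627e-01,  4.39982132e-04],
       [-4.93143047e-01, -4.32851735e-01, -7.54618653e-01],
       [ 5.67579629e-01,  4.97295555e-01, -6.56163467e-01]]), 't': array([-0.07937234,  0.4329655 ,  0.45725877])}
{'intrinsics': array([[538.09006385,   0.        , 280.53338184],
       [  0.        , 538.09006385, 200.30351789],
       [  0.        ,   0.        ,   1.        ]]), 'R': array([[ 0.02681808, -0.99914746,  0.03138714],
       [-0.98027184, -0.03243635, -0.19497438],
       [ 0.19582624, -0.02553909, -0.98030599]]), 't': array([0.30382908, 0.50131496, 0.90474038])}
```

View pics/scene0.png

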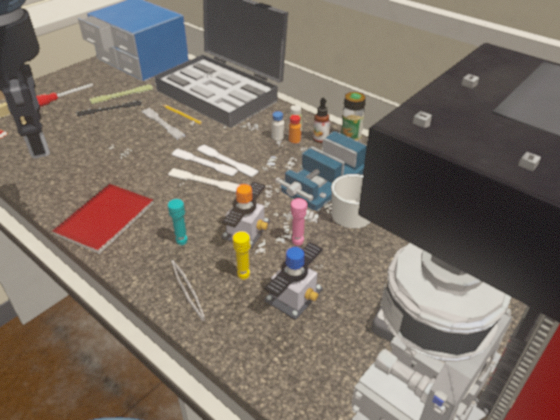

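View pics/top0.png

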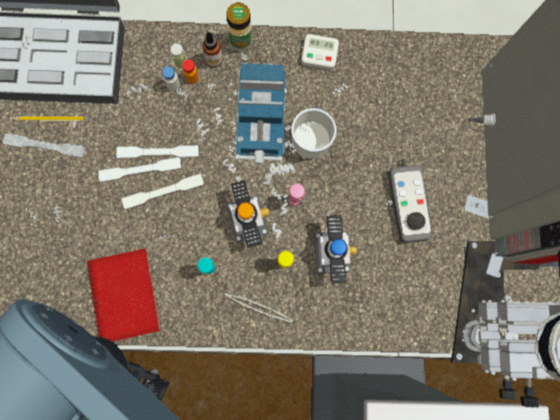

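The orange-capped stub is in the left fitting, at scene (245,195) and top (246,212). The blue one is at scene (294,258) and top (338,248). The turquoise, yellow and pink look-alikes stand free. The pot is at top (313,132). Next I'll measure positions and enlarge a crop.

```bash
cat > h.py <<'E'
from bench import ctrl, vision, find_in, regions_of, pinpoint
import numpy as np, cv2
def ray(n,uv,P=None):
    P=P or vision.camera_params(n); R,t,K=P["R"],P["t"],P["intrinsics"]
    d=R.T@np.linalg.inv(K)@np.array([uv[0],uv[1],1.]); return -R.T@t,d
def atz(n,uv,z,P=None):
    c,d=ray(n,uv,P); return c+d*(z-c[2])/d[2]
def proj(n,X,P=None):
    P=P or vision.camera_params(n); p=P["intrinsics"]@(P["R"]@np.array(X)+P["t"]); return p[:2]/p[2]
def tri(a,ua,b,ub):
    c1,d1=ray(a,ua);c2,d2=ray(b,ub)
    A=np.stack([d1,-d2],1); s=np.linalg.lstsq(A,c2-c1,rcond=None)[0]
    p,q=c1+s[0]*d1,c2+s[1]*d2; return (p+q)/2,np.linalg.norm(p-q)
E
python3 - <<'E'
from h import *
ims={n:vision.camera(n) for n in("scene","top")}
for q in ["fitting_orange","stub_orange","stub_blue","pot"]:
    for n in ims:
        for r in pinpoint(n,q)[:5]:
            print(q,n,np.round(r["xy"],1),round(r["p"],2), np.round(atz(n,r["xy"],0.008 if "stub" in q else 0),3))
for n in ims:
    hsv=cv2.cvtColor(ims[n],cv2.COLOR_RGB2HSV)
    for c,(lo,hi) in dict(o=((8,180,150),(18,255,255)),b=((100,160,100),(118,255,255))).items():
        m=cv2.inRange(hsv,lo,hi); k,l,s,ce=cv2.connectedComponentsWithStats(m)
        for i in range(1,k):
            if s[i,4]>60: print(n,c,s[i],ce[i].round(1), atz(n,ce[i],0.094).round(3))
t=cv2.resize(ims["top"][160:300,180:380],None,fx=4,fy=4,interpolation=cv2.INTER_CUBIC)
cv2.imwrite("pics/crop.png",t[:,:,::-1])
t=cv2.resize(ims["scene"][150:320,160:380],None,fx=3.5,fy=3.5,interpolation=cv2.INTER_CUBIC)
cv2.imwrite("pics/crop2.png",t[:,:,::-1])
E
```

```text
fitting_orange scene [244.6 228.8] 0.71 [0.463 0.381 0.   ]
fitting_orange top [248.9 219.6] 0.77 [0.463 0.375 0.   ]
stub_orange scene [242.  276.1] 0.83 [0.377 0.303 0.008]
stub_orange scene [297.2 242.6] 0.71 [0.492 0.286 0.008]
stub_orange scene [182.7 237.6] 0.56 [0.373 0.439 0.008]
stub_orange top [294.  197.8] 0.83 [0.505 0.293 0.008]
stub_orange top [285.9 262.2] 0.66 [0.387 0.305 0.008]
stub_orange top [245.6 217.7] 0.61 [0.465 0.38  0.008]
stub_orange top [210.3 266.3] 0.6 [0.375 0.44  0.008]
stub_orange top [333.9 253.8] 0.59 [0.404 0.219 0.008]
stub_blue top [331.5 255.4] 0.7 [0.401 0.223 0.008]
pot scene [349.9 212.3] 0.89 [0.62  0.268 0.   ]
pot top [309.8 139.1] 0.83 [0.621 0.265 0.   ]
scene o [290 124  10  18 125] [295.4 132.2] [0.645 0.42  0.094]
scene o [237 185  15  17 206] [244.1 193. ] [0.454 0.368 0.094]
scene b [288 248  15  12 135] [295.1 253.6] [0.405 0.22  0.094]
top b [331 239  15  16 185] [338.  246.7] [0.407 0.223 0.094]
```

View pics/crop.png

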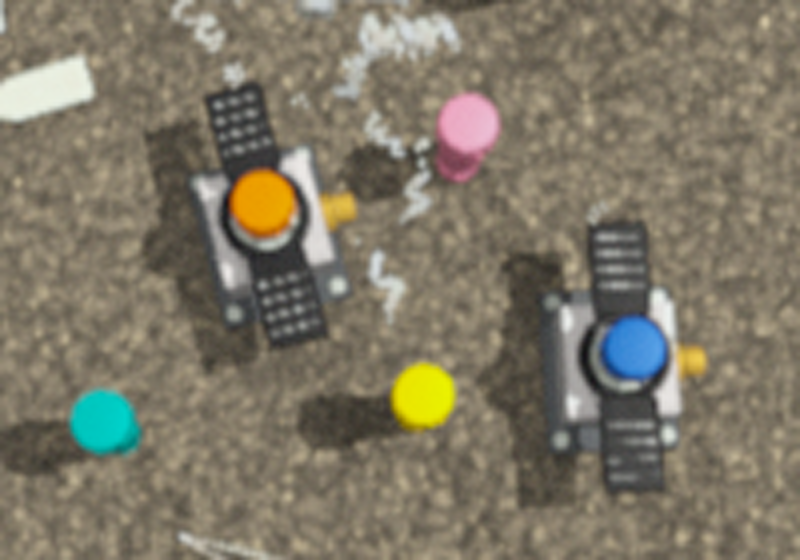

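View pics/crop2.png

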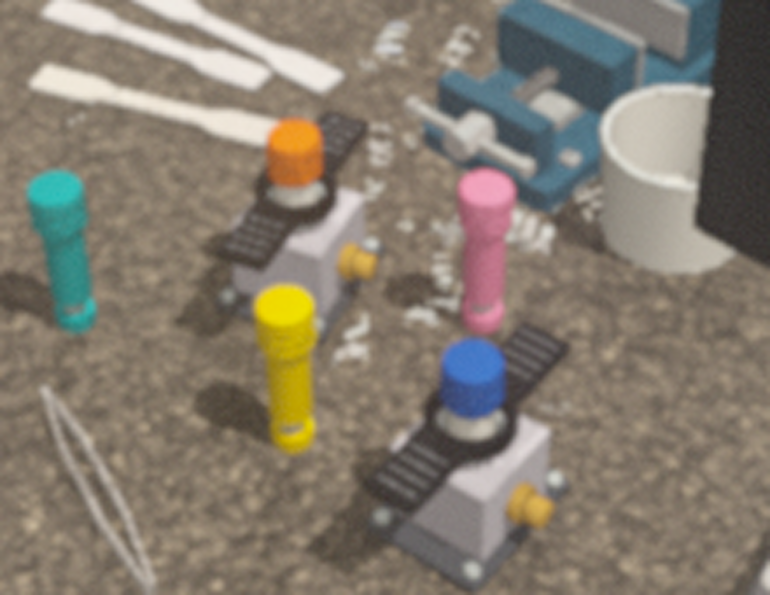

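The enlarged crop confirms it: the orange cap sits in the winged fitting at crop (262,203), and the pink, turquoise and yellow stubs have no fitting. Next I'll refine the fitting's pose, the wing direction and the pot's position.

```bash
python3 - <<'E'
from h import *
from scipy.spatial.transform import Rotation as Ro
S=lambda u,v:(180+(u+.5)/4-.5,160+(v+.5)/4-.5)
a=atz("top",S(234,90),.064);b=atz("top",S(300,338),.064);print("wing",a,b,(a+b)/2,np.linalg.norm(a-b),np.degrees(np.arctan2(*(a-b)[[1,0]])))
S2=lambda u,v:(160+(u+.5)/3.5-.5,150+(v+.5)/3.5-.5)
a2=atz("scene",S2(348,122),.064);b2=atz("scene",S2(240,252),.064);print(a2,b2,(a2+b2)/2,np.linalg.norm(a2-b2),np.degrees(np.arctan2(*(a2-b2)[[1,0]])))
print("captop",atz("top",S(262,202),.094),atz("scene",S2(295,132),.094))
print("pink top",atz("top",S(469,122),.086), "vise",atz("top",(262,140),.05))
o=ctrl.get_obs();w,x,y,z=o["eef_rot"];print(Ro.from_quat([x,y,z,w]).as_matrix().round(3))
im=vision.camera("top");r=regions_of("top","pot")[0];m=r["mask"].astype(np.uint8)
print(r["p"],r["rect"])
# rim projection check
im=im.copy()
for z,rad in((.06,.04),(.06,.037)):
  for t in np.linspace(0,6.28,60):
    p=proj("top",[.621+rad*np.cos(t),.266+rad*np.sin(t),z]);cv2.circle(im,(int(round(p[0])),int(round(p[1]))),0,(255,0,0),-1)
c=cv2.resize(im[40:190,200:360],None,fx=4,fy=4,interpolation=cv2.INTER_NEAREST);cv2.imwrite("pics/pot.png",c[:,:,::-1])
w=vision.camera("wrist");cv2.imwrite("pics/wrist0.png",w[:,:,::-1]);print(vision.camera_params("wrist"))
E
```

```text
wing [0.51781631 0.3936202  0.064     ] [0.41085531 0.3611352  0.064     ] [0.46433581 0.3773777  0.064     ] 0.11178520524802972 16.89400308821931
[0.51330273 0.39110389 0.064     ] [0.41140891 0.36348019 0.064     ] [0.46235582 0.37729204 0.064     ] 0.1055718732834798 15.168451611902528
captop [0.46354795 0.37834262 0.094     ] [0.46455304 0.37839924 0.094     ]
pink top [0.5022031  0.29256984 0.086     ] vise [0.59993809 0.35499813 0.05      ]
[[ 0.405  0.    -0.914]
 [ 0.914  0.     0.405]
 [ 0.    -1.     0.   ]]
0.69 [248.9, 212.9, 39.9, 66.1]
{'intrinsics': array([[347.28830466,   0.        , 277.79099185],
       [  0.        , 347.28830466, 210.00166506],
       [  0.        ,   0.        ,   1.        ]]), 'R': array([[ 4.04045566e-01,  9.14738823e-01,  2.56712781e-04],
       [ 8.65431340e-01, -3.82357023e-01,  3.23777243e-01],
       [ 2.96269770e-01, -1.30598592e-01, -9.46133305e-01]]), 't': array([-0.57567057, -0.0421162 ,  0.38100592])}
```

View pics/pot.png

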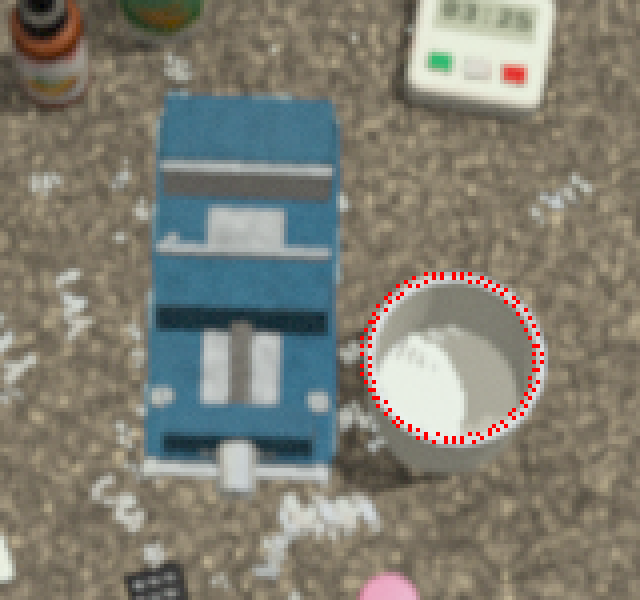

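```bash
cat >> h.py <<'E'
from scipy.spatial.transform import Rotation as Ro
def tool(o=None):
    o=o or ctrl.get_obs(); w,x,y,z=o["eef_rot"]; return np.array(o["eef_pos"]),Ro.from_quat([x,y,z,w]).as_matrix()
def go(target,yaw=None):
    """yaw: desired direction (deg) of tool x, fingers straight down"""
    p,R=tool(); d=R.T@(np.array(target)-p)*100
    print("pos",p.round(4),"shift cm",d.round(2))
    if yaw is not None:
        x=np.array([np.cos(np.radians(yaw)),np.sin(np.radians(yaw)),0]);y=np.array([0,0,-1.])
        Rt=np.stack([x,y,np.cross(x,y)],1); print("turn",Ro.from_matrix(R.T@Rt).as_rotvec().round(3))
E
python3 -c "
from h import *
go([.504,.3895,.16],106)"
```

```text
pos [0.2328 0.5258 0.2563] shift cm [ -1.48   9.63 -30.32]
turn [ 0.    -0.696  0.   ]
```

Call:
apply_moves(increments=[{"x": -0.3, "y": 0, "z": -6, "ay": -0.14, "grip": 1}, {"x": -0.6, "y": 1, "z": -12, "ay": -0.28, "grip": 1}, {"x": -0.9, "y": 2, "z": -18, "ay": -0.42, "grip": 1}, {"x": -1.2, "y": 4, "z": -24, "ay": -0.56, "grip": 1}, {"x": -1.5, "y": 7, "z": -30.3, "ay": -0.7, "grip": 1}, {"x": -1.5, "y": 9.6, "z": -30.3, "ay": -0.7, "grip": 1}, {"x": -1.5, "y": 9.6, "z": -30.3, "ay": -0.7, "grip": 1}, {"x": -1.5, "y": 9.6, "z": -30.3, "ay": -0.7, "grip": 1}])

```text
invalid input
```

```bash
python3 - <<'E'
from h import *
go([.504,.3895,.095],106)
for n in("top","wrist"):
    cv2.imwrite(f"pics/{n}1.png",vision.camera(n)[:,:,::-1])
E
```

```text
pos [0.2328 0.5258 0.2563] shift cm [ -1.48  16.13 -30.32]
turn [ 0.    -0.696  0.   ]
```

View pics/wrist1.png

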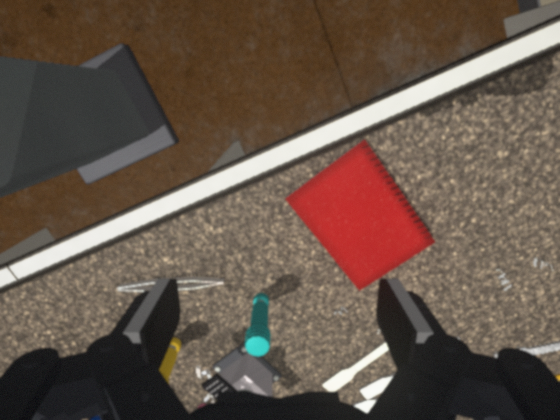

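View pics/top1.png

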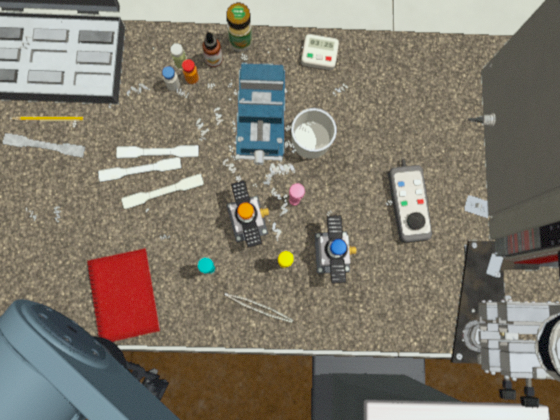

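The arm hasn't moved because the call was refused as invalid. The top view is unchanged, and the wrist view only shows the red mat. I'll try again with every key given.

Call:
apply_moves(increments=[{"x": -0.3, "y": 0.0, "z": -6.0, "ax": 0.0, "ay": -0.14, "az": 0.0, "grip": 1.0}, {"x": -0.6, "y": 1.0, "z": -12.0, "ax": 0.0, "ay": -0.28, "az": 0.0, "grip": 1.0}, {"x": -0.9, "y": 2.0, "z": -18.0, "ax": 0.0, "ay": -0.42, "az": 0.0, "grip": 1.0}, {"x": -1.2, "y": 4.0, "z": -24.0, "ax": 0.0, "ay": -0.56, "az": 0.0, "grip": 1.0}, {"x": -1.5, "y": 7.0, "z": -30.3, "ax": 0.0, "ay": -0.7, "az": 0.0, "grip": 1.0}, {"x": -1.5, "y": 9.6, "z": -30.3, "ax": 0.0, "ay": -0.7, "az": 0.0, "grip": 1.0}, {"x": -1.5, "y": 9.6, "z": -30.3, "ax": 0.0, "ay": -0.7, "az": 0.0, "grip": 1.0}, {"x": -1.5, "y": 9.6, "z": -30.3, "ax": 0.0, "ay": -0.7, "az": 0.0, "grip": 1.0}])

```text
time_s: 1.85
eef_pos: [0.5036, 0.3901, 0.1614]
eef_rot: [-0.424, 0.424, 0.566, -0.565]
wrist_force: [-0.0, 0.8, -0.2]
opening: 0.001
```

```bash
python3 - <<'E'
from h import *
go([.504,.3895,.095],106)
for n in("top","wrist","scene"):
    im=vision.camera(n); im=im[150:320,160:380] if n=="scene" else im[140:280,180:360] if n=="top" else im
    cv2.imwrite(f"pics/{n}2.png",cv2.resize(im,(560,420))[:,:,::-1])
E
```

```text
pos [0.5036 0.3901 0.1614] shift cm [-0.07  6.64 -0.02]
turn [0.001 0.005 0.   ]
```

View pics/wrist2.png

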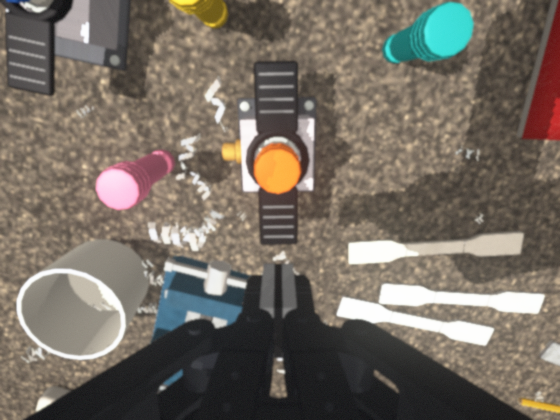

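View pics/scene2.png

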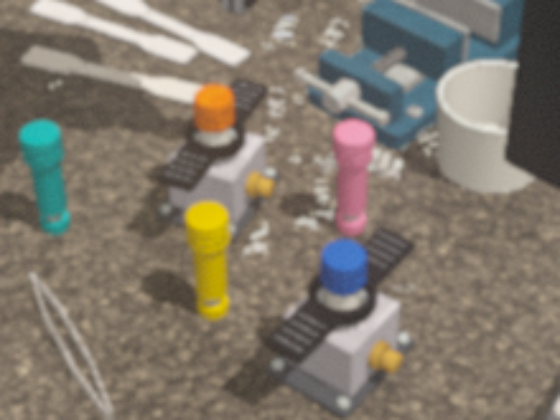

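The wrist view shows the wings running vertically at column ~278, in line with the shut fingers at column 278. The scene view shows both fittings untouched. Now I'll lower the fingers onto the far wing.

Call:
apply_moves(increments=[{"x": 0.0, "y": 4.0, "z": 0.0, "ax": 0.0, "ay": 0.0, "az": 0.0, "grip": 1.0}, {"x": 0.0, "y": 6.4, "z": 0.0, "ax": 0.0, "ay": 0.0, "az": 0.0, "grip": 1.0}, {"x": 0.0, "y": 6.9, "z": 0.0, "ax": 0.0, "ay": 0.0, "az": 0.0, "grip": 1.0}, {"x": 0.0, "y": 6.9, "z": 0.0, "ax": 0.0, "ay": 0.0, "az": 0.0, "grip": 1.0}])

```text
time_s: 2.5
eef_pos: [0.5042, 0.3913, 0.0943]
eef_rot: [-0.423, 0.424, 0.567, -0.565]
wrist_force: [-0.4, -0.1, -0.2]
opening: 0.002
```

Call:
apply_moves(increments=[{"x": 0.0, "y": 0.5, "z": 0.0, "ax": 0.0, "ay": 0.0, "az": 0.0, "grip": 1.0}, {"x": 0.0, "y": 0.9, "z": 0.0, "ax": 0.0, "ay": 0.0, "az": 0.0, "grip": 1.0}, {"x": 0.0, "y": 1.2, "z": 0.0, "ax": 0.0, "ay": 0.0, "az": 0.0, "grip": 1.0}, {"x": 0.0, "y": 1.3, "z": 0.0, "ax": 0.0, "ay": 0.0, "az": 0.0, "grip": 1.0}, {"x": 0.0, "y": 1.3, "z": 0.0, "ax": 0.0, "ay": 0.0, "az": 0.0, "grip": 1.0}])

```text
time_s: 3.12
eef_pos: [0.5053, 0.392, 0.0831]
eef_rot: [-0.423, 0.425, 0.568, -0.564]
wrist_force: [-1.1, 0.1, 8.4]
opening: -0.002
```

Call:
apply_moves(increments=[{"x": 0.0, "y": 0.3, "z": 0.0, "ax": 0.0, "ay": 0.0, "az": 0.0, "grip": 1.0}, {"x": 0.0, "y": 0.3, "z": 0.0, "ax": 0.0, "ay": 0.0, "az": 0.0, "grip": 1.0}, {"x": 0.0, "y": 0.3, "z": 0.0, "ax": 0.0, "ay": 0.0, "az": 0.0, "grip": 1.0}, {"x": 0.0, "y": 0.3, "z": 0.0, "ax": 0.0, "ay": 0.0, "az": 0.0, "grip": 1.0}, {"x": 0.0, "y": 0.3, "z": 0.0, "ax": 0.0, "ay": 0.0, "az": 0.0, "grip": 1.0}, {"x": 0.0, "y": 0.3, "z": 0.0, "ax": 0.0, "ay": 0.0, "az": 0.0, "grip": 1.0}])

```text
time_s: 3.88
eef_pos: [0.5053, 0.3921, 0.0815]
eef_rot: [-0.423, 0.425, 0.568, -0.564]
wrist_force: [-3.8, -2.3, 8.3]
opening: -0.001
```

```bash
python3 - <<'E'
from h import *
im=vision.camera("scene")[120:290,160:380]
cv2.imwrite(f"pics/scene3.png",cv2.resize(im,(660,510))[:,:,::-1])
E
```

```text
(no output)
```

View pics/scene3.png

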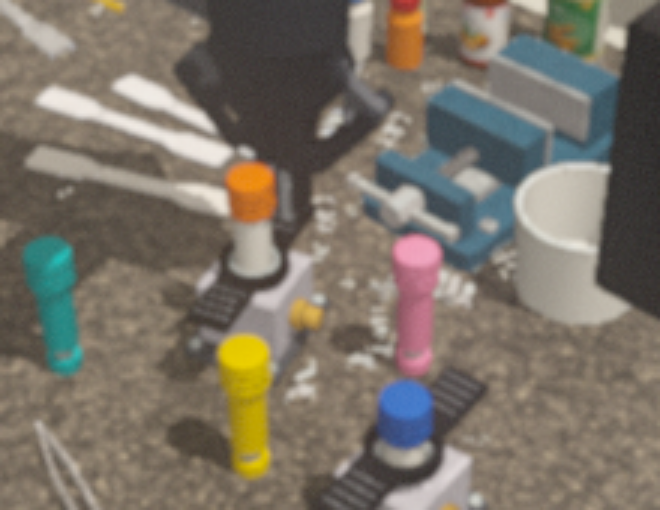

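The stub has popped up: the orange cap is at crop (250,190) with the white tube showing, and the collar is pressed down. I'll go straight up, open part way and move over the axis.

Call:
apply_moves(increments=[{"x": 0.0, "y": -3.0, "z": 0.0, "ax": 0.0, "ay": 0.0, "az": 0.0, "grip": 1.0}, {"x": 0.0, "y": -7.5, "z": 0.0, "ax": 0.0, "ay": 0.0, "az": 0.0, "grip": 1.0}, {"x": 0.0, "y": -8.5, "z": 0.0, "ax": 0.0, "ay": 0.0, "az": 0.0, "grip": 0.4}, {"x": 0.0, "y": -8.5, "z": 0.0, "ax": 0.0, "ay": 0.0, "az": 0.0, "grip": 0.4}, {"x": 0.0, "y": -8.5, "z": 0.0, "ax": 0.0, "ay": 0.0, "az": 0.0, "grip": 0.4}])

```text
time_s: 4.55
eef_pos: [0.5039, 0.3913, 0.1648]
eef_rot: [-0.423, 0.424, 0.567, -0.565]
wrist_force: [-0.4, -0.2, 0.8]
opening: 0.597
```

```bash
python3 - <<'E'
from h import *
ims={n:vision.camera(n) for n in("scene","wrist")}
hsv=cv2.cvtColor(ims["scene"],cv2.COLOR_RGB2HSV)
m=cv2.inRange(hsv,(8,180,150),(18,255,255)); k,l,s,ce=cv2.connectedComponentsWithStats(m)
for i in range(1,k):
    if s[i,4]>60: print(s[i],ce[i])
print("cap-top expected scene", proj("scene",[.464,.378,.114]))
go([.464,.378,.160],106)
for n,im in ims.items(): cv2.imwrite(f"pics/{n}4.png",im[:,:,::-1])
E
```

```text
[290 124  10  18 153] [294.8496732  132.37908497]
[236 175  15  18 217] [243.41935484 183.33640553]
cap-top expected scene [243.31569058 177.90571974]
pos [0.5039 0.3913 0.1646] shift cm [-0.15  0.45  4.2 ]
turn [0.004 0.006 0.001]
```

View pics/scene4.png

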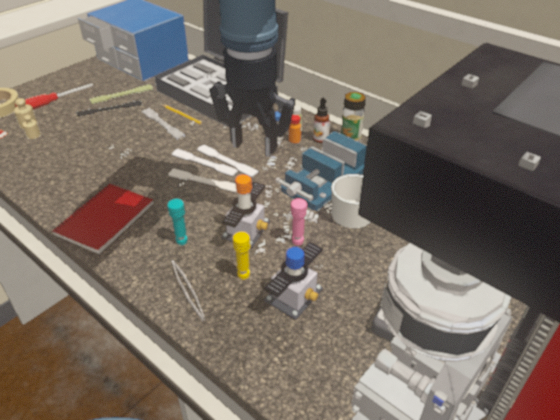

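View pics/wrist4.png

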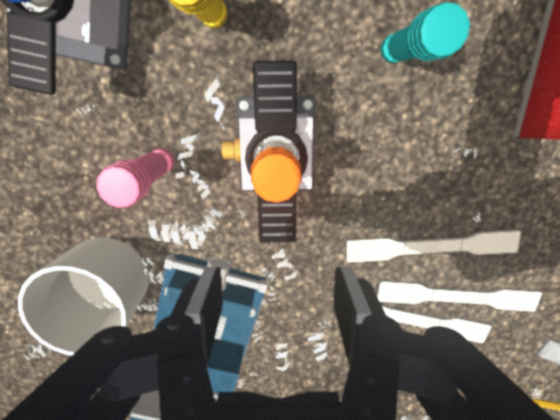

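The stub stays up, with the cap at scene (243,183) and wrist (276,175), and the collar has sprung back. I'll move over the axis and then descend.

Call:
apply_moves(increments=[{"x": -0.1, "y": 0.0, "z": 2.1, "ax": 0.0, "ay": 0.0, "az": 0.0, "grip": 0.4}, {"x": -0.15, "y": 0.0, "z": 4.2, "ax": 0.0, "ay": 0.0, "az": 0.0, "grip": 0.4}, {"x": -0.15, "y": 0.0, "z": 4.2, "ax": 0.0, "ay": 0.0, "az": 0.0, "grip": 0.4}, {"x": -0.15, "y": 0.0, "z": 4.2, "ax": 0.0, "ay": 0.0, "az": 0.0, "grip": 0.4}])

```text
time_s: 5.15
eef_pos: [0.4645, 0.3782, 0.1642]
eef_rot: [-0.423, 0.424, 0.567, -0.565]
wrist_force: [0.2, 0.0, 0.6]
opening: 0.601
```

```bash
python3 - <<'E'
from h import *
im=vision.camera("wrist"); P=vision.camera_params("wrist")
go([.464,.378,.112],106)
m=cv2.inRange(cv2.cvtColor(im,cv2.COLOR_RGB2HSV),(6,180,120),(20,255,255)); k,l,s,ce=cv2.connectedComponentsWithStats(m)
for i in range(1,k):
    if s[i,4]>150: print(s[i],ce[i],atz("wrist",ce[i],.114,P))
print(proj("wrist",[.464,.378,.114],P))
cv2.imwrite("pics/wrist5.png",im[:,:,::-1])
E
```

```text
pos [0.4647 0.3782 0.1644] shift cm [-0.    5.24  0.1 ]
turn [0.004 0.006 0.001]
[ 256  220   46   54 1864] [278.87553648 247.02038627] [0.45960724 0.37819099 0.114     ]
[276.21155942 254.08914422]
```

View pics/wrist5.png

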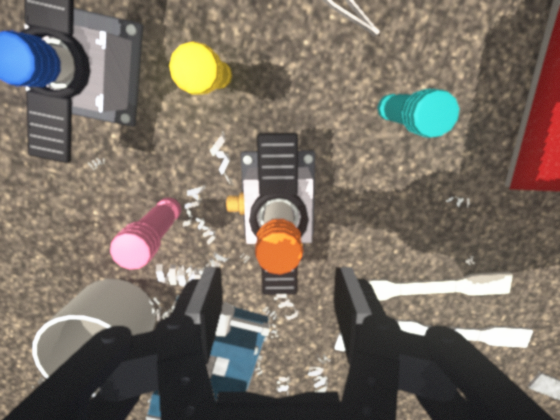

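In the wrist view the cap is centred between the jaws at (279,250). I'll descend and grip.

Call:
apply_moves(increments=[{"x": 0.0, "y": 3.0, "z": 0.1, "ax": 0.0, "ay": 0.0, "az": 0.0, "grip": 0.4}, {"x": 0.0, "y": 5.2, "z": 0.1, "ax": 0.0, "ay": 0.0, "az": 0.0, "grip": 0.4}, {"x": 0.0, "y": 5.3, "z": 0.1, "ax": 0.0, "ay": 0.0, "az": 0.0, "grip": 0.4}, {"x": 0.0, "y": 5.3, "z": 0.1, "ax": 0.0, "ay": 0.0, "az": 0.0, "grip": 1.0}, {"x": 0.0, "y": 5.3, "z": 0.1, "ax": 0.0, "ay": 0.0, "az": 0.0, "grip": 1.0}, {"x": 0.0, "y": 5.3, "z": 0.1, "ax": 0.0, "ay": 0.0, "az": 0.0, "grip": 1.0}, {"x": 0.0, "y": 5.3, "z": 0.1, "ax": 0.0, "ay": 0.0, "az": 0.0, "grip": 1.0}])

```text
time_s: 6.08
eef_pos: [0.4646, 0.3784, 0.1123]
eef_rot: [-0.423, 0.425, 0.568, -0.564]
wrist_force: [1.1, -0.6, 1.3]
opening: 0.286
```

The opening of about 24 mm agrees with the cap between the pads. I'll pull straight up.

Call:
apply_moves(increments=[{"x": 0.0, "y": -1.5, "z": 0.0, "ax": 0.0, "ay": 0.0, "az": 0.0, "grip": 1.0}, {"x": 0.0, "y": -4.0, "z": 0.0, "ax": 0.0, "ay": 0.0, "az": 0.0, "grip": 1.0}, {"x": 0.0, "y": -8.0, "z": 0.0, "ax": 0.0, "ay": 0.0, "az": 0.0, "grip": 1.0}, {"x": 0.0, "y": -12.0, "z": 0.0, "ax": 0.0, "ay": 0.0, "az": 0.0, "grip": 1.0}, {"x": 0.0, "y": -13.0, "z": 0.0, "ax": 0.0, "ay": 0.0, "az": 0.0, "grip": 1.0}, {"x": 0.0, "y": -13.0, "z": 0.0, "ax": 0.0, "ay": 0.0, "az": 0.0, "grip": 1.0}])

```text
time_s: 6.82
eef_pos: [0.4639, 0.378, 0.2428]
eef_rot: [-0.423, 0.425, 0.568, -0.564]
wrist_force: [-1.0, -0.1, -0.8]
opening: 0.287
```

```bash
python3 - <<'E'
from h import *
for n in("scene","top"):
    cv2.imwrite(f"pics/{n}6.png",vision.camera(n)[:,:,::-1])
for r in pinpoint("top","pot")[:2]: print(r["xy"],r["p"],atz("top",r["xy"],0))
go([.621,.262,.24],106)
E
```

```text
pos [0.4629 0.3775 0.2402] shift cm [-15.53   0.05 -11.92]
turn [0.003 0.006 0.001]
```

View pics/scene6.png

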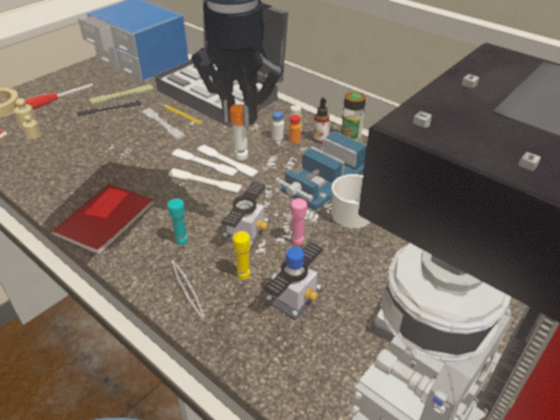

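View pics/top6.png

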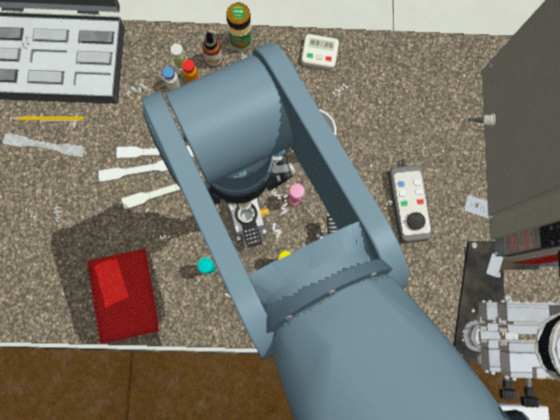

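```bash
python3 - <<'E'
from h import *
print(proj("top",[0,0,0]),proj("scene",[0,0,0.1]))
for z in(.2,.3,.4,.5): print(z,atz("top",(485,70),z).round(3),atz("top",(487,145),z).round(3),atz("top",(500,220),z).round(3))
# box corner matches scene: left bottom (362,205), left top (375,130)
print(tri("top",(484,70),"scene",(488,48)))
print(tri("top",(484,70),"scene",(375,125)),tri("top",(497,240),"scene",(375,125)))
E
```

```text
[461.23429057 498.45821898] [173.87365374 681.33784756]
0.2 [0.679 0.009 0.2  ] [0.557 0.011 0.2  ] [ 0.442 -0.002  0.2  ]
0.3 [0.631 0.052 0.3  ] [0.525 0.054 0.3  ] [0.424 0.042 0.3  ]
0.4 [0.583 0.095 0.4  ] [0.492 0.097 0.4  ] [0.407 0.087 0.4  ]
0.5 [0.535 0.138 0.5  ] [0.46 0.14 0.5 ] [0.389 0.131 0.5  ]
(array([0.59044902, 0.09075789, 0.37679891]), np.float64(0.01001727130082602))
(array([0.54091985, 0.12696742, 0.3323186 ]), np.float64(0.16091805544657722)) (array([0.37811698, 0.09299287, 0.37722665]), np.float64(0.028209771446099086))
```

```bash
python3 - <<'E'
from h import *
o=ctrl.get_obs();print(o["q"].round(4),o["eef_pos"].round(4))
S=[([.9477,.18157,1.60797],[.23247,.52538,.25538]),(o["q"][:3],o["eef_pos"])]
A=[];b=[]
for q,p in S:
    s=q[1]+q[2]
    A+=[[np.sin(q[1]),np.sin(s),1,0],[np.cos(q[1]),np.cos(s),0,1]];b+=[np.hypot(*p[:2]),p[2]]
x,res,rk,sv=np.linalg.lstsq(np.array(A),np.array(b),rcond=None);print("L1,L2,r0,h0-D",x,sv)
E
```

```text
[ 4.8540e-01  2.4200e-01  1.5675e+00  2.0000e-04  1.3292e+00 -1.3705e+00] [0.4629 0.3775 0.2402]
L1,L2,r0,h0-D [ 0.42477763  0.50301994  0.00677691 -0.05325784] [2.00831848 1.99139289 0.03020112 0.00995513]
```

Call:
apply_moves(increments=[{"x": -3.9, "y": 0.0, "z": -3.0, "ax": 0.0, "ay": 0.0, "az": 0.0, "grip": 1.0}, {"x": -7.8, "y": 0.0, "z": -6.0, "ax": 0.0, "ay": 0.0, "az": 0.0, "grip": 1.0}, {"x": -11.6, "y": 0.0, "z": -9.0, "ax": 0.0, "ay": 0.0, "az": 0.0, "grip": 1.0}, {"x": -15.1, "y": 0.0, "z": -12.0, "ax": 0.0, "ay": 0.0, "az": 0.0, "grip": 1.0}, {"x": -15.1, "y": 0.0, "z": -12.0, "ax": 0.0, "ay": 0.0, "az": 0.0, "grip": 1.0}, {"x": -15.1, "y": 0.0, "z": -12.0, "ax": 0.0, "ay": 0.0, "az": 0.0, "grip": 1.0}])

```text
time_s: 7.72
eef_pos: [0.6196, 0.2662, 0.2386]
eef_rot: [-0.425, 0.424, 0.566, -0.566]
wrist_force: [-0.1, 0.0, -0.1]
opening: 0.282
```

```bash
python3 - <<'E'
from h import *
ims={}
go([.621,.266,.10],106); P=vision.camera_params("wrist")
for n in("wrist","scene"):
    im=vision.camera(n)
    if n=="wrist":
        im=im.copy()
        for rad,z in((.037,.06),(.04,.06)):
          for t in np.linspace(0,6.28,80):
            p=proj("wrist",[.621+rad*np.cos(t),.266+rad*np.sin(t),z],P);cv2.circle(im,(int(round(p[0])),int(round(p[1]))),0,(255,0,0),-1)
    cv2.imwrite(f"pics/{n}7.png",im[:,:,::-1])
E
```

```text
pos [0.6196 0.2662 0.2386] shift cm [-0.08 13.86 -0.13]
turn [-0.     0.005  0.001]
```

View pics/scene7.png

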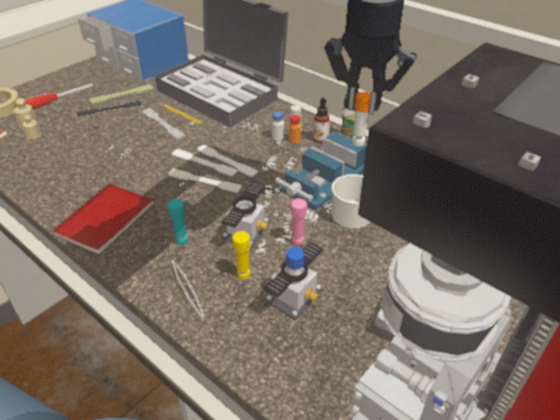

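View pics/wrist7.png

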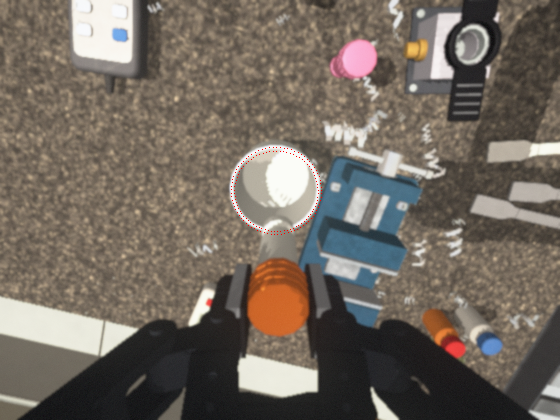

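The wrist overlay matches the pot rim, and the stub hangs upright above it. I'll lower it.

Call:
apply_moves(increments=[{"x": -0.1, "y": 4.0, "z": -0.1, "ax": 0.0, "ay": 0.0, "az": 0.0, "grip": 1.0}, {"x": -0.1, "y": 8.0, "z": -0.1, "ax": 0.0, "ay": 0.0, "az": 0.0, "grip": 1.0}, {"x": -0.1, "y": 11.5, "z": -0.1, "ax": 0.0, "ay": 0.0, "az": 0.0, "grip": 1.0}, {"x": -0.1, "y": 13.5, "z": -0.1, "ax": 0.0, "ay": 0.0, "az": 0.0, "grip": 1.0}, {"x": -0.1, "y": 14.3, "z": -0.1, "ax": 0.0, "ay": 0.0, "az": 0.0, "grip": 1.0}, {"x": -0.1, "y": 14.4, "z": -0.1, "ax": 0.0, "ay": 0.0, "az": 0.0, "grip": 1.0}, {"x": -0.1, "y": 14.4, "z": -0.1, "ax": 0.0, "ay": 0.0, "az": 0.0, "grip": 1.0}])

```text
time_s: 8.7
eef_pos: [0.6216, 0.2669, 0.0972]
eef_rot: [-0.423, 0.424, 0.567, -0.565]
wrist_force: [0.9, 0.3, -0.1]
opening: 0.284
```

```bash
python3 - <<'E'
from h import *
print(ctrl.get_obs()["eef_pos"])
for n in("wrist",):
    cv2.imwrite(f"pics/{n}8.png",vision.camera(n)[:,:,::-1])
E
```

```text
[0.62161996 0.26692016 0.09717719]
```

View pics/wrist8.png

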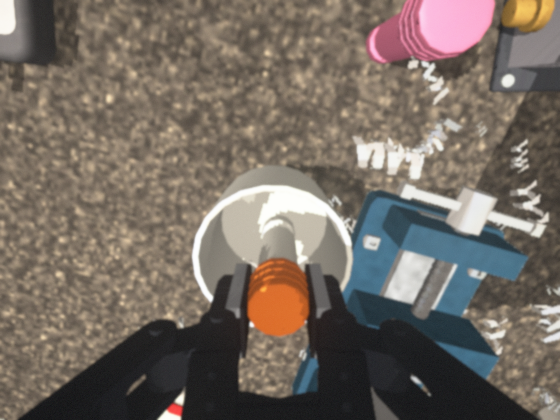

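The stub is inside the pot with no contact and the foot about 9 mm above the floor. I'll lower it slowly.

Call:
apply_moves(increments=[{"x": 0.0, "y": 0.4, "z": 0.0, "ax": 0.0, "ay": 0.0, "az": 0.0, "grip": 1.0}, {"x": 0.0, "y": 0.7, "z": 0.0, "ax": 0.0, "ay": 0.0, "az": 0.0, "grip": 1.0}, {"x": 0.0, "y": 0.9, "z": 0.0, "ax": 0.0, "ay": 0.0, "az": 0.0, "grip": 1.0}, {"x": 0.0, "y": 0.9, "z": 0.0, "ax": 0.0, "ay": 0.0, "az": 0.0, "grip": 1.0}])

```text
time_s: 9.25
eef_pos: [0.6219, 0.2669, 0.0887]
eef_rot: [-0.423, 0.424, 0.568, -0.565]
wrist_force: [-0.8, -0.3, 3.8]
opening: 0.286
```

The foot has touched the floor (3.8 N). I'll release part way and lift clear.

Call:
apply_moves(increments=[{"x": 0.0, "y": 0.0, "z": 0.0, "ax": 0.0, "ay": 0.0, "az": 0.0, "grip": 0.55}, {"x": 0.0, "y": 0.0, "z": 0.0, "ax": 0.0, "ay": 0.0, "az": 0.0, "grip": 0.55}, {"x": 0.0, "y": 0.0, "z": 0.0, "ax": 0.0, "ay": 0.0, "az": 0.0, "grip": 0.55}, {"x": 0.0, "y": -2.0, "z": 0.0, "ax": 0.0, "ay": 0.0, "az": 0.0, "grip": 0.55}, {"x": 0.0, "y": -5.0, "z": 0.0, "ax": 0.0, "ay": 0.0, "az": 0.0, "grip": 0.55}, {"x": 0.0, "y": -10.0, "z": 0.0, "ax": 0.0, "ay": 0.0, "az": 0.0, "grip": 0.55}, {"x": 0.0, "y": -13.0, "z": 0.0, "ax": 0.0, "ay": 0.0, "az": 0.0, "grip": 0.55}, {"x": 0.0, "y": -13.0, "z": 0.0, "ax": 0.0, "ay": 0.0, "az": 0.0, "grip": 0.55}])

```text
time_s: 10.25
eef_pos: [0.6236, 0.2672, 0.2243]
eef_rot: [-0.421, 0.426, 0.57, -0.563]
wrist_force: [-0.2, -0.2, -0.3]
opening: 0.452
```

```bash
python3 - <<'E'
from h import *
P=vision.camera_params("wrist")
for n in("wrist","scene"):
    im=vision.camera(n); cv2.imwrite(f"pics/{n}9.png",im[:,:,::-1])
m=cv2.inRange(cv2.cvtColor(im,cv2.COLOR_RGB2HSV),(100,160,100),(118,255,255)); k,l,s,ce=cv2.connectedComponentsWithStats(m)
for i in range(1,k):
    if s[i,4]>60: print("blue",s[i],ce[i])
print(proj("wrist",[.621,.266,.09],P),proj("scene",[.621,.266,.09]))
E
```

```text
blue [288 248  15  12 141] [295.04964539 253.65248227]
[276.04956346 200.85861692] [355.95123322 173.10184636]
```

View pics/wrist9.png

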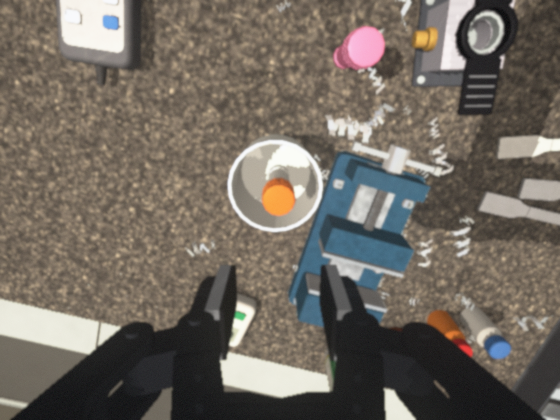

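View pics/scene9.png

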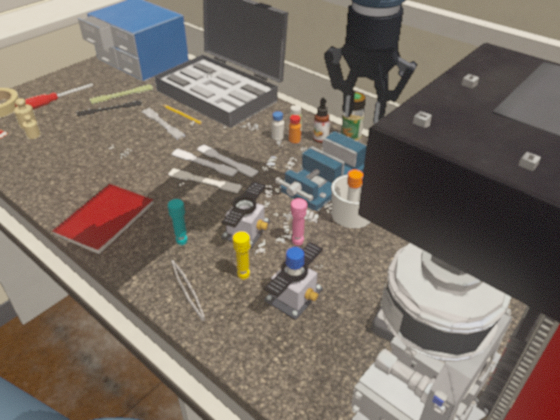

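The orange cap is at wrist (278,198) and scene (356,178), which is where a stub standing upright in the pot should appear. The pot is upright. The blue cap is still at scene (295.0,253.7), as at the start, and the gripper is clear.

```bash
python3 -c "
from bench import ticket
print(ticket.hand_in())"
```

```text
the job is handed in; nothing more can be done
None
```

The orange-capped stub is now standing foot down in the white pot, and the job is handed in at about 10 s of the 61 s allowed. I pressed the far wing with about 8 N until the stub popped up. I then gripped it by the cap, pulled it straight up, lowered it until the foot touched the pot floor (3.8 N), released it and lifted clear.

- **Last checks:** the wrist and scene pictures show the stub upright in the pot and the pot standing. The blue cap is within 0.1 px of its starting place in the scene picture, and the gripper is about 10 cm clear with no wrist force.
- **Failed or disagreed:** my first move call was refused as invalid input and nothing moved. I sent it again with every key given. One detector call for the pot found nothing while the arm blocked the top view, so I used the earlier pot position, which the wrist picture confirmed.

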